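Dab primer on all four sides of a cabinet leg

ROBOT

A 6-joint arm with a two-finger parallel gripper is mounted at the origin on the work surface. World frame = base frame: x ahead of the robot, y to its left, z up, the work surface at z = 0. Lengths are in m, angles in rad, forces in N, time in s.
With the tool pointing down it reaches from about 0.35 to 0.875 m from the base axis. Payload 4.2 kg.
Tool frame: the origin (TCP) lies midway between the tips of the shut fingers; the grasp point (between the pads) lies 19 mm behind it; z points along the fingers, y is the line along which they close (so a half turn about z gives the same grasp; the last joint's range is limited). The gripper opens to 87 mm and grips with 3 to 60 N. Pads are 19 mm wide; open, the fingers measure 117 mm over their backs; the gripper's body (75 mm by 190 mm) begins 51 mm behind the grasp point.
Start: joints at [1.561, 0.385, 0.008, 0, -1.194, -0.259], TCP at [0.166, 0.603, 0.223] pointing down, gripper open.
Joint ranges: [-3.14, 3.14], [-1.21, 2.06], [-1.07, 1.41], [-3.16, 2.05], [-2.99, -0.16], [-3.1, 3.1]. Speed limits (rad/s): [2.79, 2.79, 3.14, 3.14, 3.14, 3.14].

INTERFACE

Orientations are given as a unit quaternion [x, y, z, w].
In Python, from plant import * gives the robot as it stands.
- The arm moves only by the tool drive_tool, never from a script. Its argument "steps" is a list of rows, each a list of 7 numbers: the shift along the tool's x, y, z in mm, then the turn, a rotation vector about the tool's x, y, z in degrees, then the finger opening in mm, from 0 to 87. A call has 1 to 5 rows; each row shifts and turns the commanded pose from where the row before left it, along the tool's axes as they then stand; what a row does not reach is not made up. A row lasts 1/8 s, in which the tool goes at most 62.5 mm and 10.7 degrees, less where a joint would pass 70% of its speed; a pose out of reach is approached as far as the arm can. A call with a gripper value outside its range is refused whole. The fingers move at their own pace and stop on an object; "newtons" is the grip in N (left out, the last holds). Time passes only in rows, so rows that do not move let the fingers close. It gives the time, the measured TCP pose, the force, the opening and the grip force at its end, in the units of the state.
- get_obs(): the state, without advancing time (a new reading comes with each control period).
- grab_frame(name): name is "scene" or "top" or "wrist"; returns the picture (420x560x3 uint8, red, green, blue); there is no depth.
- calibration(name): a dict with "fx", "fy", "cx", "cy" (pixels), "view" (4x4, takes a point from world to camera coordinates); the wrist camera has in their place "hand_eye" (4x4, takes a point from camera to tool coordinates, whose origin is the TCP and whose axes are the flange's). Camera axes: x right, y down, z forward; pixel columns grow to the right and rows downward; lengths in m; the calibration is good to about 2 mm. A picture is of the moment at which its call begins: read the wrist's pose just before it. calibration takes no time and is no camera call.
- hand_in(): hands the job in; it is judged then, once.
Trained networks look in the newest picture that a camera, given by its name, has taken for a name from the list of things; names that differ only in an ending like _2 or _b are one class to them, and where a whole thing is asked for, a point or a joint stands for the part that bears it (a point fixed in the world has none). Each returns a list of dicts, best first, with "confidence" (0 to 1); they miss things now and then, are a little off and sometimes report something else, mostly with a low value. They report only what shows in the picture. A call takes as long as a camera call.
- regions_of(name, camera): "pixels" (420x560 bool, what is visible of it).
- landmark_of(name, camera): "location" ([x, y, z] in m, in the coordinates of the camera as it stood for that picture, good to about 4 mm: a listed point, or the origin of a listed thing).
The state is a dict: "time": time; "joint_positions": joint angles; "joint_vel": joint speeds; "tau": joint torques, N m; "ee_pos": TCP position; "eef_rot": TCP orientation; "wrist_force": force on the tool from outside, world axes, zero at the start; "wrist_torque": the same for the moment, N m; "opening": finger opening in m; "grasp_force": force on a finger pad.
Only numpy, scipy, OpenCV 4.12 (cv2) and the standard library are available. Lean on these libraries where they do the work, as an engineer would, in place of code of your own. Each camera call takes 0.05 s, during which the arm holds its last target. There are 200 camera calls.

TASK

Pick up the square aluminium cabinet leg and give each of its four sides a dab of primer from the clamped paint marker, in the order one-hole side, two-hole side, three-hole side, four-hole side: press the scribed circle of the side squarely onto the sprung nib until it is about halfway in, hold it there half a second without crushing the nib, and let the nib spring right out before the next. You may put the leg down upright and take it anew on the way. Finally leave the leg standing upright on the cork mat, and leave everything else where it is.

Things in the scene. Friction and masses are not known exactly. Their poses are not given: they have to be found in the camera images.
- leg: square bare aluminium cabinet leg standing upright, 46 x 46 x 120 mm, 0.2 to 0.4 kg, steel stud (10 mm across, 14 mm tall) in mid-top. Origin: centre of underside, z up. Each side has a row of one, two, three or four small dark holes 16 mm below the top edge, facing the leg's +x, +y, -x, -y (anticlockwise from above); a dark notch in the top face marks the one-hole edge
- stand: grey stand fixed to the table, clamping a white paint marker level. Origin: on the table under the marker's axis; +x runs along the marker away from its nib, so the nib points to the stand's -x, roughly towards the robot. Base plate 12 mm thick, from x = -30 to +90 mm, 100 mm wide. Upright and clamp (to 135 mm high) lie between x = -5 and +45 mm
- axis (a point): point on the marker's axis 110 mm above the stand's origin; axes as the stand's. The marker is clamped farther forward or back each time: its nib's tip stands 76 to 100 mm from this point along -x, to be found by touch or sight. Nib 12 mm across, 26 mm of it free before a neck (18 mm across, 15 mm long); the bottle (38 mm across) begins 53 mm behind the tip
- nib (a joint): how far the marker's sprung nib is pushed in along the marker's axis, in m: 0 = fully out, 0.015 = hard stop. Spring: about 1.4 N to start it, 3.2 N at 5 mm (its valve is then open), 5.6 N at 12 mm. It springs back by itself. Pushed in more than 13 mm it is crushed
- mat: square cork drying mat, 130 x 130 x 4 mm, fixed flat on the table. Origin: centre of its underside
- side1 (a point): middle of the scribed circle on the side of the leg with one hole (20 mm across), 23 mm out from the leg's axis, 45 mm above its underside (axes as the leg's)
- side2 (a point): middle of the scribed circle on the side of the leg with two holes (20 mm across), 23 mm out from the leg's axis, 45 mm above its underside (axes as the leg's)
- side3 (a point): middle of the scribed circle on the side of the leg with three holes (20 mm across), 23 mm out from the leg's axis, 45 mm above its underside (axes as the leg's)
- side4 (a point): middle of the scribed circle on the side of the leg with four holes (20 mm across), 23 mm out from the leg's axis, 45 mm above its underside (axes as the leg's)
- can_a: a spray can standing, 66 mm across, 190 mm tall; a bystander, to be left where it is; origin: middle of its underside
- can_b: another spray can standing, 66 mm across, 190 mm tall; a bystander, to be left where it is; origin: middle of its underside
- tape: a roll of brown tape lying flat, 90 mm across, 24 mm tall; a bystander, to be left where it is; origin: middle of its underside
- foot: a round steel levelling foot, 44 mm across, 40 mm tall (not the square leg); a bystander, to be left where it is; origin: middle of its underside
- driver: a screwdriver lying on the table; a bystander, to be left where it is; origin: middle of its underside (handle-blade axis along x)
- carton: an open cardboard carton, 130 x 100 x 55 mm; a bystander, to be left where it is; origin: middle of its underside
- bits: a yellow and black drill-bit case, 150 x 110 x 43 mm; a bystander, to be left where it is; origin: middle of its underside
- drill: a cordless drill standing on its battery, about 205 mm tall; a bystander, to be left where it is; origin: middle of its underside

How it is judged:
On the way, in this order (a step that is already met when the one before it is completed fails the run):
1. the side with one hole is pressed square onto the nib, nib in by more than 5 mm and its axis within 9 mm (sideways and in height) of the circle's middle, for 0.3 s (value of joint nib above 0.005 m and angle between the x axis of leg and the x axis of stand, either way round below 0.2 rad and x of side1 in the frame of stand between -0.108 and -0.05 m and y of side1 in the frame of axis between -0.009 and 0.009 m and z of side1 in the frame of axis between -0.009 and 0.009 m), for 0.3 s.
2. the nib has sprung back out (less than 2 mm in) (value of joint nib below 0.002 m), for 0.1 s.
3. the side with two holes is pressed square onto the nib, nib in by more than 5 mm and its axis within 9 mm (sideways and in height) of the circle's middle, for 0.3 s (value of joint nib above 0.005 m and angle between the y axis of leg and the x axis of stand, either way round below 0.2 rad and x of side2 in the frame of stand between -0.108 and -0.05 m and y of side2 in the frame of axis between -0.009 and 0.009 m and z of side2 in the frame of axis between -0.009 and 0.009 m), for 0.3 s.
4. the nib has sprung back out (less than 2 mm in) (value of joint nib below 0.002 m), for 0.1 s.
5. the side with three holes is pressed square onto the nib, nib in by more than 5 mm and its axis within 9 mm (sideways and in height) of the circle's middle, for 0.3 s (value of joint nib above 0.005 m and angle between the x axis of leg and the x axis of stand, either way round below 0.2 rad and x of side3 in the frame of stand between -0.108 and -0.05 m and y of side3 in the frame of axis between -0.009 and 0.009 m and z of side3 in the frame of axis between -0.009 and 0.009 m), for 0.3 s.
6. the nib has sprung back out (less than 2 mm in) (value of joint nib below 0.002 m), for 0.1 s.
7. the side with four holes is pressed square onto the nib, nib in by more than 5 mm and its axis within 9 mm (sideways and in height) of the circle's middle, for 0.3 s (value of joint nib above 0.005 m and angle between the y axis of leg and the x axis of stand, either way round below 0.2 rad and x of side4 in the frame of stand between -0.108 and -0.05 m and y of side4 in the frame of axis between -0.009 and 0.009 m and z of side4 in the frame of axis between -0.009 and 0.009 m), for 0.3 s.
At the end, for the whole second after the job is handed in: the leg stands upright (within 0.08 rad) and at rest on the cork mat, its axis within 55 mm of the mat's middle along each of the mat's edges, let go, and the nib is out again (less than 2 mm in) (value of joint nib below 0.002 m and x of leg in the frame of mat between -0.055 and 0.055 m and y of leg in the frame of mat between -0.055 and 0.055 m and height (world z) of leg between 0.001 and 0.008 m and angle between leg's own z axis and vertical below 0.08 rad and linear speed of leg below 0.02 m/s); the robot touches nothing.
It fails at once if the nib is crushed (pushed in more than 13 mm) (value of joint nib above 0.013 m).
It fails at once if the leg is tipped over (more than 0.6 rad) (angle between leg's own z axis and vertical above 0.6 rad).
It fails at once if a bystander is moved more than 30 mm (distance of any of can_a, can_b, tape, foot, driver, carton, bits, drill from where it was at the start of the episode above 0.03 m).
It also fails if it takes over 72 s, if anything falls off the work surface, if the arm or the gripper's body presses on something with over 40 N, if the wrist force passes 120 N, or if a joint passes its speed limit or range.

## Working session

There is one attempt and no reset: what is moved stays moved. The work goes in short steps, Python scripts to look and compute and a tool call to move; the robot and the scene stay as the last step left them, time stands still between calls to the robot, and variables do not carry over. Pictures are saved under pics/ and viewed, at most 13 in all, crops included, and the job is handed in when it is done.

Besides the shell and the picture viewer there is one more tool, called after ">>>" as a command line: name --pt "numbers of a row" for each row, then --argument value for the rest. drive_tool: Moves the arm, as the interface text tells. Its arguments: {"type":"object","properties":{"steps":{"type":"array"},"newtons":{"type":"number"}},"required":["steps"]}

```bash
mkdir -p pics; cat > h.py <<'E'
from plant import *
import numpy as np, cv2
from scipy.spatial.transform import Rotation as R
def toworld(cam,p,obs=None):
    c=calibration(cam)
    if cam=='wrist':
        T=np.eye(4);T[:3,:3]=R.from_quat(obs['eef_rot']).as_matrix();T[:3,3]=obs['ee_pos']
        M=T@np.array(c['hand_eye'])
    else: M=np.linalg.inv(np.array(c['view']))
    return (M@np.append(p,1))[:3]
def proj(cam,P,obs=None):
    c=calibration(cam)
    if cam=='wrist':
        T=np.eye(4);T[:3,:3]=R.from_quat(obs['eef_rot']).as_matrix();T[:3,3]=obs['ee_pos']
        V=np.linalg.inv(T@np.array(c['hand_eye']))
    else: V=np.array(c['view'])
    q=(V@np.append(P,1))[:3]
    return np.array([c['fx']*q[0]/q[2]+c['cx'],c['fy']*q[1]/q[2]+c['cy']])
def ray(cam,u,v,z):
    c=calibration(cam);M=np.linalg.inv(np.array(c['view']))
    d=M[:3,:3]@np.array([(u-c['cx'])/c['fx'],(v-c['cy'])/c['fy'],1]);o=M[:3,3]
    return o+d*(z-o[2])/d[2]
def save(img,n): cv2.imwrite('pics/'+n,img[:,:,::-1])
E
python3 - <<'E'
from h import *
np.set_printoptions(precision=4,suppress=True)
o=get_obs();print(o['time'],o['ee_pos'],o['eef_rot'],o['wrist_force'])
for cam in ['top','scene']:
    save(grab_frame(cam),cam+'0.png')
    for n in ['leg','stand','axis','nib','mat','side1','side2','side3','side4','can_a','tape','foot','driver','carton','bits','drill']:
        try:
            for r in landmark_of(n,cam)[:2]: print(cam,n,round(r['confidence'],2),toworld(cam,r['location']))
        except Exception as e: print(n,e)
E
```

```text
0.0 [0.1658 0.602  0.2214] [ 0.991  -0.1341 -0.0001  0.0011] [ 0.0871  0.1841 -0.324 ]
top stand 0.66 [ 0.6599 -0.0361 -0.01  ]
top stand 0.17 [0.4323 0.259  0.0453]
top axis 0.7 [ 0.6565 -0.0391  0.1099]
nib it knows: axis, bits, can, carton, drill, driver, foot, leg, mat, side, stand, tape
top mat 0.56 [ 0.4331 -0.1997  0.0014]
top side1 0.97 [0.4557 0.2305 0.0421]
top side1 0.8 [0.4076 0.2356 0.0472]
top side2 0.97 [0.4557 0.2305 0.0421]
top side2 0.8 [0.4076 0.2356 0.0472]
top side3 0.97 [0.4557 0.2305 0.0421]
top side3 0.8 [0.4076 0.2356 0.0472]
top side4 0.97 [0.4557 0.2305 0.0421]
top side4 0.8 [0.4076 0.2356 0.0472]
top can_a 0.91 [0.748  0.344  0.0013]
top can_a 0.85 [ 0.734  -0.2185 -0.0008]
top tape 0.95 [0.6679 0.2067 0.0025]
top tape 0.55 [ 0.7336 -0.2191 -0.0027]
top foot 0.58 [ 0.375  -0.0201 -0.0017]
top foot 0.28 [ 0.6569 -0.0363 -0.0095]
top driver 0.79 [ 0.6753 -0.3609 -0.0067]
top driver 0.73 [ 0.6551 -0.0396  0.11  ]
top carton 0.62 [0.3299 0.406  0.0029]
top bits 0.58 [ 0.3515 -0.4426 -0.0003]
top drill 0.61 [ 0.5872 -0.5213 -0.0011]
scene leg 0.66 [ 0.4305  0.2
[... 343 characters left out ...]
 ]
scene side1 0.93 [0.4559 0.2331 0.0424]
scene side2 0.98 [0.432  0.2565 0.047 ]
scene side2 0.93 [0.4559 0.2331 0.0424]
scene side3 0.98 [0.432  0.2565 0.047 ]
scene side3 0.93 [0.4559 0.2331 0.0424]
scene side4 0.98 [0.432  0.2565 0.047 ]
scene side4 0.93 [0.4559 0.2331 0.0424]
scene can_a 0.88 [ 0.7433 -0.2224  0.0031]
scene can_a 0.68 [0.7506 0.3432 0.0026]
scene tape 0.74 [ 0.3335  0.4022 -0.0007]
scene tape 0.6 [0.67   0.2058 0.0005]
scene foot 0.67 [ 0.375  -0.0228 -0.0021]
scene driver 0.88 [ 0.68   -0.3574 -0.0021]
scene carton 0.61 [ 0.3341  0.4074 -0.0002]
scene carton 0.23 [0.6666 0.2064 0.0004]
scene bits 0.77 [ 0.3508 -0.4416 -0.0019]
scene drill 0.9 [ 0.5928 -0.5181 -0.0014]
```

View images.

View pics/top0.png

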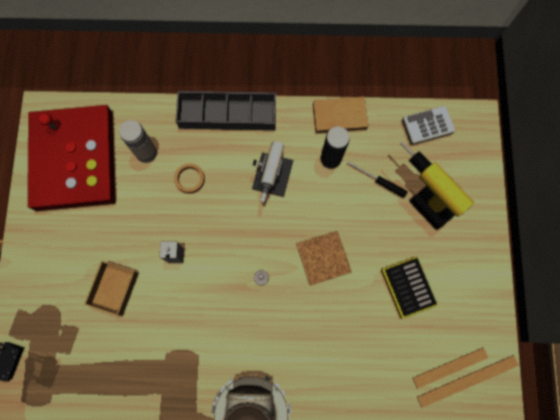

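View pics/scene0.png

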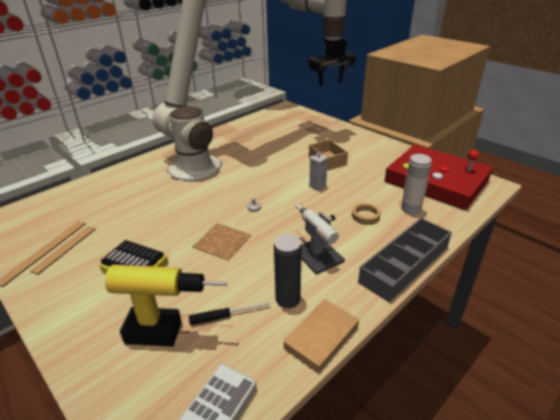

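```bash
python3 - <<'E'
from h import *
t=cv2.imread('pics/top0.png');s=cv2.imread('pics/scene0.png')
def cr(im,u,v,w,h,W,H): return cv2.resize(im[v:v+h,u:u+w],(W,H),interpolation=cv2.INTER_CUBIC)
a=cr(t,150,232,40,40,400,300*400//300);b=cr(s,295,145,40,50,320,400)
c=cr(t,245,130,60,90,267,400)
cv2.imwrite('pics/c.png',np.hstack([a[:400],c]));cv2.imwrite('pics/c2.png',b)
out=np.hstack([np.vstack([cv2.resize(a,(330,330)),cv2.resize(b,(330,260))]),cv2.resize(c,(393,590))]);cv2.imwrite('pics/crop1.png',out);print(out.shape)
E
```

```text
(590, 723, 3)
```

View pics/crop1.png

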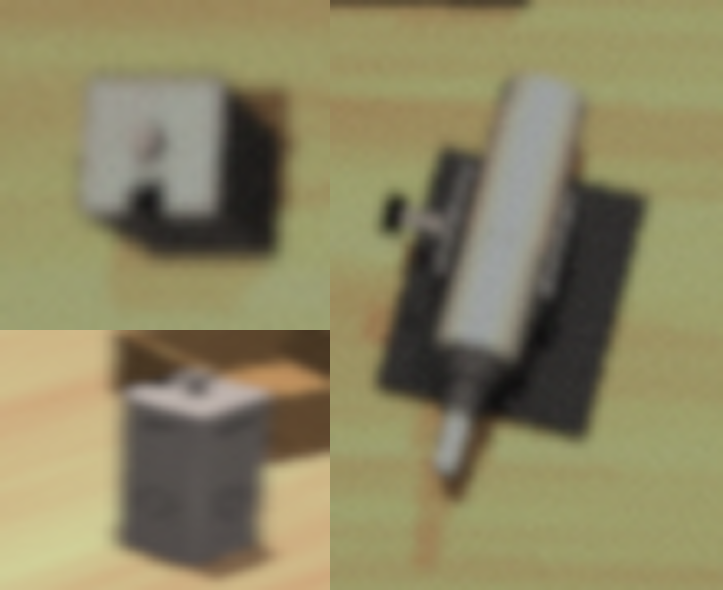

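```bash
python3 - <<'E'
from h import *
np.set_printoptions(precision=4,suppress=True)
f=lambda x,y:(150+x*40/330-.5+.5,232+y*40/330)
P=[ray('top',*f(*q),.12)[:2] for q in [(87,77),(225,77),(222,216),(84,212)]]
print('leg corners',np.array(P),'c',np.mean(P,0));P=np.array(P)
for i in range(4):
    d=P[(i+1)%4]-P[i];print(np.linalg.norm(d),np.degrees(np.arctan2(d[1],d[0]))%90)
print('stud',ray('top',*f(148,140),.134),'notch',ray('top',*f(148,198),.12))
g=lambda x,y:((x-330)/393*60+245,y/590*90+130)
tip=ray('top',*g(446,472),.114);
nk=ray('top',*g(462,408),.114);bf=ray('top',*g(480,350),.129);bb=ray('top',*g(548,76),.129)
print('tip',tip,nk,bf,bb)
for a,b in [(tip,nk),(tip,bb),(bf,bb)]: d=b-a;print(np.degrees(np.arctan2(d[1],d[0])))
Q=np.array([ray('top',*g(*q),.012)[:2] for q in [(440,150),(645,195),(585,437),(380,388)]]);print('base',Q)
for i in range(4):
    d=Q[(i+1)%4]-Q[i];print(np.linalg.norm(d),np.degrees(np.arctan2(d[1],d[0])))
M=np.array([ray('top',*q,.004)[:2] for q in [(297,243),(340,233),(351,271),(308,284)]]);print('mat',M.mean(0),M)
print(get_obs()['time'])
E
```

```text
leg corners [[0.4528 0.2557]
 [0.4537 0.2103]
 [0.4077 0.2084]
 [0.4081 0.2536]] c [0.4306 0.232 ]
0.045504527652594974 1.1321405788262666
0.04604135681909288 2.309147397759091
0.04525442603898002 89.46798385675146
0.044733913094815 2.6884347174925205
stud [0.4302 0.2313 0.134 ] notch [0.4132 0.233  0.12  ]
tip [ 0.5699 -0.0192  0.114 ] [ 0.5981 -0.0254  0.114 ] [ 0.6196 -0.0327  0.129 ] [ 0.7428 -0.0593  0.129 ]
-12.265591633251642
-13.052496161804003
-12.182740948049359
base [[ 0.749  -0.0099]
 [ 0.7289 -0.1055]
 [ 0.6126 -0.0795]
 [ 0.6339  0.0147]]
0.09772376818690318 -101.8606226886887
0.11919567067363718 167.37633760221252
0.09656423663305226 77.26739063719411
0.11771627991508665 -12.063410248134508
mat [ 0.4331 -0.1996] [[ 0.4746 -0.1202]
 [ 0.507  -0.247 ]
 [ 0.3954 -0.278 ]
 [ 0.3554 -0.1532]]
1.6
```

```bash
cat >> h.py <<'E'
def theta(o):
    x=R.from_quat(o['eef_rot']).as_matrix()[:,0];return np.degrees(np.arctan2(x[1],x[0]))
def plan(pos,dth,n,start=None,th=None):
    """dth: change of world yaw (deg, + anticlockwise); prints n rows for tool-down moves"""
    o=get_obs();p=np.array(o['ee_pos'] if start is None else start,float);th=theta(o) if th is None else th
    d=(np.array(pos)-p)*1000/n
    for i in range(n):
        a=np.radians(th+dth/n*i)
        print([round(d@[np.cos(a),np.sin(a),0],1),round(d@[np.sin(a),-np.cos(a),0],1),round(-d[2],1),0,0,round(-dth/n,2)])
def st():
    o=get_obs();r=R.from_quat(o['eef_rot']).as_matrix()
    print('t',round(o['time'],2),'p',np.round(o['ee_pos'],4),'th',round(theta(o),2),'tilt',np.round(np.degrees(r[:2,2]),2),'F',np.round(o['wrist_force'],2),'T',np.round(o['wrist_torque'],2),'op',round(o['opening'],4),'g',round(o['grasp_force'],1),'j1,6',np.round(o['joint_positions'][[0,5]] if hasattr(o['joint_positions'],'shape') else [o['joint_positions'][0],o['joint_positions'][5]],2));return o
E
python3 -c "
from h import *
st();plan([.431,.233,.2],-73.1,10)"
```

```text
t 1.6 p [0.1659 0.6026 0.2225] th -15.4 tilt [-0.  0.] F [-0.38  0.05  0.18] T [ 0.04 -0.04  0.05] op 0.0869 g 0.0 j1,6 [ 1.56 -0.26]
[np.float64(35.4), np.float64(28.6), np.float64(2.3), 0, 0, 7.31]
[np.float64(38.7), np.float64(23.9), np.float64(2.3), 0, 0, 7.31]
[np.float64(41.4), np.float64(18.7), np.float64(2.3), 0, 0, 7.31]
[np.float64(43.5), np.float64(13.3), np.float64(2.3), 0, 0, 7.31]
[np.float64(44.8), np.float64(7.7), np.float64(2.3), 0, 0, 7.31]
[np.float64(45.4), np.float64(1.9), np.float64(2.3), 0, 0, 7.31]
[np.float64(45.3), np.float64(-3.9), np.float64(2.3), 0, 0, 7.31]
[np.float64(44.4), np.float64(-9.6), np.float64(2.3), 0, 0, 7.31]
[np.float64(42.9), np.float64(-15.2), np.float64(2.3), 0, 0, 7.31]
[np.float64(40.6), np.float64(-20.5), np.float64(2.3), 0, 0, 7.31]
```

>>> drive_tool --pt "35.4 28.6 2.3 0 0 7.31 87" --pt "38.7 23.9 2.3 0 0 7.31 87" --pt "41.4 18.7 2.3 0 0 7.31 87" --pt "43.5 13.3 2.3 0 0 7.31 87" --pt "44.8 7.7 2.3 0 0 7.31 87"

```text
time: 2.22
ee_pos: [0.2992, 0.4166, 0.2112]
eef_rot: [0.898, -0.44, 0.0, -0.0]
wrist_force: [0.7, 0.5, -0.1]
opening: 0.087
grasp_force: 0.0
```

>>> drive_tool --pt "45.4 1.9 2.3 0 0 7.31 87" --pt "45.3 -3.9 2.3 0 0 7.31 87" --pt "44.4 -9.6 2.3 0 0 7.31 87" --pt "42.9 -15.2 2.3 0 0 7.31 87" --pt "40.6 -20.5 2.3 0 0 7.31 87"

```text
time: 2.85
ee_pos: [0.4317, 0.2319, 0.1998]
eef_rot: [0.715, -0.699, 0.0, -0.0]
wrist_force: [1.4, 0.4, 0.4]
opening: 0.0867
grasp_force: 0.0
```

>>> drive_tool --pt "0 0 0 0 0 0 87" --pt "0 0 0 0 0 0 87"

```text
time: 3.1
ee_pos: [0.4309, 0.2331, 0.1997]
eef_rot: [0.716, -0.698, -0.0, -0.0]
wrist_force: [-0.5, 0.4, -0.5]
opening: 0.0871
grasp_force: 0.0
```

```bash
python3 - <<'E'
from h import *
np.set_printoptions(precision=4,suppress=True)
st();o=get_obs();save(grab_frame('wrist'),'w1.png')
for n in ['leg','side1']:
    for r in landmark_of(n,'wrist')[:4]: print(n,round(r['confidence'],2),toworld('wrist',r['location'],o))
print(proj('wrist',[.431,.233,.134],o))
E
```

```text
t 3.1 p [0.4309 0.2331 0.1997] th -88.5 tilt [0.01 0.02] F [-0.51  0.38 -0.54] T [ 0.14 -0.07  0.02] op 0.0871 g 0.0 j1,6 [ 0.83 -0.8 ]
leg 0.78 [ 0.4363  0.2341 -0.0002]
side1 0.97 [0.4362 0.212  0.0458]
[285.9687 224.6147]
```

View pics/w1.png

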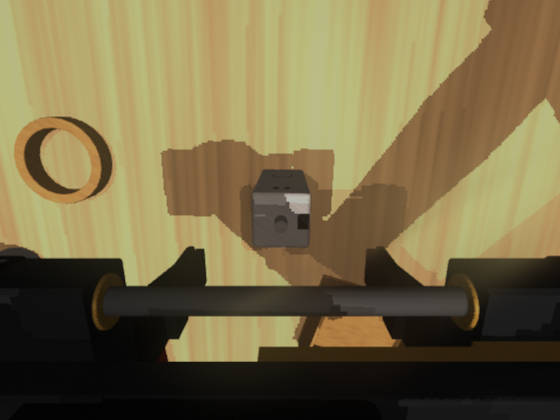

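>>> drive_tool --pt "0 -2 45 0 0 0 87" --pt "0 0 45 0 0 0 87" --pt "0 0 37 0 0 0 87" --pt "0 0 0 0 0 0 30" --pt "0 0 0 0 0 0 30" --newtons 55

```text
time: 3.88
ee_pos: [0.4336, 0.2344, 0.0739]
eef_rot: [0.717, -0.697, 0.0, -0.001]
wrist_force: [0.4, 1.2, 1.2]
opening: 0.0746
grasp_force: 0.0
```

>>> drive_tool --pt "0 0 0 0 0 0 30" --pt "0 0 0 0 0 0 30" --pt "0 0 0 0 0 0 30"

```text
time: 4.25
ee_pos: [0.4334, 0.2334, 0.0734]
eef_rot: [0.716, -0.698, 0.0, -0.001]
wrist_force: [-0.7, 0.0, 4.7]
opening: 0.0458
grasp_force: 54.9
```

```bash
python3 - <<'E'
from h import *
np.set_printoptions(precision=4,suppress=True)
st()
E
```

```text
t 4.25 p [0.4334 0.2334 0.0734] th -88.49 tilt [0.09 0.08] F [-0.66  0.02  4.66] T [ 0.    0.21 -0.02] op 0.0458 g 54.9 j1,6 [ 0.82 -0.8 ]
```

```bash
python3 -c "
from h import *
plan([.5229,-.0103,.1384],166.1,16,start=[.4334,.2334,.1384])"
```

```text
[np.float64(15.4), np.float64(-5.2), np.float64(-0.0), 0, 0, -10.38]
[np.float64(16.1), np.float64(-2.3), np.float64(-0.0), 0, 0, -10.38]
[np.float64(16.2), np.float64(0.6), np.float64(-0.0), 0, 0, -10.38]
[np.float64(15.8), np.float64(3.5), np.float64(-0.0), 0, 0, -10.38]
[np.float64(15.0), np.float64(6.3), np.float64(-0.0), 0, 0, -10.38]
[np.float64(13.6), np.float64(8.9), np.float64(-0.0), 0, 0, -10.38]
[np.float64(11.7), np.float64(11.2), np.float64(-0.0), 0, 0, -10.38]
[np.float64(9.5), np.float64(13.1), np.float64(-0.0), 0, 0, -10.38]
[np.float64(7.0), np.float64(14.6), np.float64(-0.0), 0, 0, -10.38]
[np.float64(4.3), np.float64(15.7), np.float64(-0.0), 0, 0, -10.38]
[np.float64(1.4), np.float64(16.2), np.float64(-0.0), 0, 0, -10.38]
[np.float64(-1.6), np.float64(16.2), np.float64(-0.0), 0, 0, -10.38]
[np.float64(-4.5), np.float64(15.6), np.float64(-0.0), 0, 0, -10.38]
[np.float64(-7.2), np.float64(14.5), np.float64(-0.0), 0, 0, -10.38]
[np.float64(-9.7), np.float64(13.0), np.float64(-0.0), 0, 0, -10.38]
[np.float64(-11.9), np.float64(11.1), np.float64(-0.0), 0, 0, -10.38]
```

>>> drive_tool --pt "0 0 -20 0 0 0 30" --pt "0 0 -25 0 0 0 30" --pt "0 0 -20 0 0 0 30"

```text
time: 4.62
ee_pos: [0.4323, 0.2326, 0.1379]
eef_rot: [0.716, -0.698, -0.0, 0.001]
wrist_force: [-0.1, -0.6, -2.4]
opening: 0.046
grasp_force: 54.9
```

>>> drive_tool --pt "15.4 -5.2 0 0 0 -10.38 30" --pt "16.1 -2.3 0 0 0 -10.38 30" --pt "16.2 0.6 0 0 0 -10.38 30" --pt "15.8 3.5 0 0 0 -10.38 30" --pt "15.0 6.3 0 0 0 -10.38 30"

```text
time: 5.25
ee_pos: [0.4601, 0.1559, 0.1369]
eef_rot: [0.95, -0.311, -0.001, 0.001]
wrist_force: [-0.2, 0.7, -3.6]
opening: 0.0454
grasp_force: 54.9
```

>>> drive_tool --pt "13.6 8.9 0 0 0 -10.38 30" --pt "11.7 11.2 0 0 0 -10.38 30" --pt "9.5 13.1 0 0 0 -10.38 30" --pt "7.0 14.6 0 0 0 -10.38 30" --pt "4.3 15.7 0 0 0 -10.38 30"

```text
time: 5.88
ee_pos: [0.488, 0.0799, 0.1368]
eef_rot: [0.991, 0.136, -0.001, -0.0]
wrist_force: [0.2, 0.8, -3.1]
opening: 0.046
grasp_force: 54.9
```

>>> drive_tool --pt "1.4 16.2 0 0 0 -10.38 30" --pt "-1.6 16.2 0 0 0 -10.38 30" --pt "-4.5 15.6 0 0 0 -10.38 30" --pt "-7.2 14.5 0 0 0 -10.38 30" --pt "-9.7 13.0 0 0 0 -10.38 30"

```text
time: 6.5
ee_pos: [0.5158, 0.0038, 0.1367]
eef_rot: [0.831, 0.556, -0.001, -0.001]
wrist_force: [0.4, 0.6, -3.4]
opening: 0.0453
grasp_force: 54.9
```

>>> drive_tool --pt "-11.9 11.1 0 0 0 -10.38 30" --pt "0 0 0 0 0 0 30" --pt "0 0 0 0 0 0 30" --pt "0 0 0 0 0 0 30"

```text
time: 7.0
ee_pos: [0.5219, -0.0104, 0.1374]
eef_rot: [0.78, 0.626, -0.0, -0.0]
wrist_force: [0.2, 0.5, -3.6]
opening: 0.0459
grasp_force: 54.9
```

```bash
python3 - <<'E'
from h import *
np.set_printoptions(precision=4,suppress=True)
st();o=get_obs();iw=grab_frame('wrist')
for n in ['leg','side1','axis']:
    for r in landmark_of(n,'wrist')[:3]: print('w',n,round(r['confidence'],2),toworld('wrist',r['location'],o))
F=[]
for cam in ['top','scene']:
    im=grab_frame(cam);save(im,cam+'1.png')
    for n in ['leg','side1','axis','stand']:
        for r in landmark_of(n,cam)[:3]: print(cam,n,round(r['confidence'],2),toworld(cam,r['location']));F.append(get_obs()['wrist_force'])
print(np.mean(F,0),np.std(F,0))
P=proj('top',[.55,-.015,.12]).astype(int);Q=proj('scene',[.55,-.015,.12]).astype(int)
t=cv2.imread('pics/top1.png')[P[1]-40:P[1]+40,P[0]-40:P[0]+40];s=cv2.imread('pics/scene1.png')[Q[1]-50:Q[1]+50,Q[0]-50:Q[0]+50]
save(iw,'w2.png')
out=np.hstack([cv2.resize(t,(390,390)),cv2.resize(s,(390,390))])
cv2.imwrite('pics/crop2.png',out);print(P,Q)
E
```

```text
t 7.0 p [ 0.5219 -0.0104  0.1374] th 77.54 tilt [-0.03  0.01] F [ 0.15  0.48 -3.64] T [-0.08 -0.13 -0.02] op 0.0459 g 54.9 j1,6 [0.29 2.63]
w leg 0.72 [ 0.523  -0.0071  0.0639]
w side1 0.81 [0.5272 0.0137 0.1116]
w side1 0.16 [ 0.7416 -0.2198  0.0005]
top axis 0.85 [ 0.656  -0.0375  0.1102]
top axis 0.34 [ 0.3744 -0.0213 -0.0038]
top stand 0.88 [ 0.658  -0.0348 -0.0068]
top stand 0.51 [ 0.6564 -0.039   0.1085]
scene leg 0.84 [ 0.5192 -0.0092  0.0607]
scene leg 0.73 [0.335  0.4038 0.0001]
scene side1 0.94 [ 0.5159 -0.0321  0.1137]
scene side1 0.91 [ 0.5412 -0.0142  0.108 ]
scene side1 0.9 [ 0.4947 -0.0051  0.1038]
scene axis 0.89 [ 0.6595 -0.0404  0.1105]
scene stand 0.59 [ 0.6587 -0.0372 -0.0009]
[-0.1424 -0.5132 -3.3228] [0.4845 0.3969 0.4871]
[260 208] [291 198]
```

View pics/crop2.png

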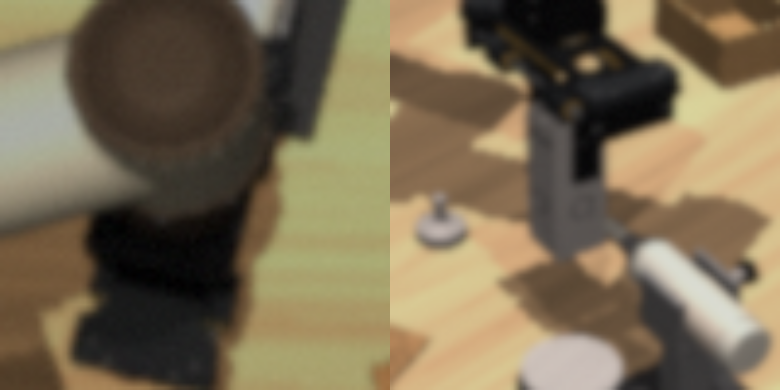

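View pics/w2.png

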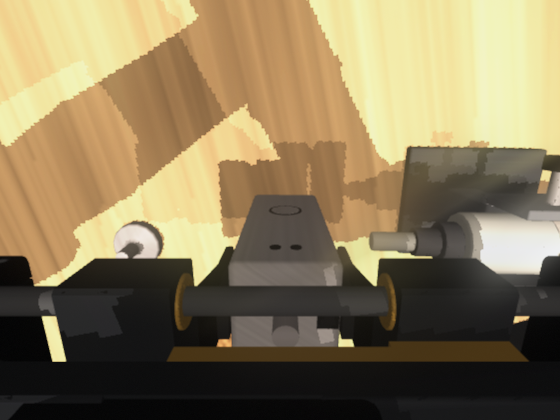

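```bash
python3 - <<'E'
from h import *
np.set_printoptions(precision=4,suppress=True)
o=get_obs();c=calibration('wrist');H=np.array(c['hand_eye'])
Rw=R.from_quat(o['eef_rot']).as_matrix()
def tool(u,v,z):
    d=H[:3,:3]@np.array([(u-c['cx'])/c['fx'],(v-c['cy'])/c['fy'],1]);p=H[:3,3]
    zt=-(z-o['ee_pos'][2])  # tool z down
    q=p+d*(zt-p[2])/d[2]; return q*1000,(Rw@q+o['ee_pos'])
s=np.radians(-12.4);u=np.array([np.cos(s),np.sin(s)]);n=np.array([-u[1],u[0]])
for nm,a in dict(circ2=(285,210.5,.109),tip=(370,241,.11),neck=(414,242,.11),neck2=(445,242,.11),topface_hole=(285.5,247,.064+.104)).items():
    q,w=tool(*a);print(nm,'tool mm',q,'world',w,'u,n',w[:2]@u,w[:2]@n)
E
```

```text
circ2 tool mm [24.107   0.3772 28.5394] world [0.5278 0.0126 0.109 ] u,n 0.5127592220125979 0.12566302321751768
tip tool mm [ 4.5722 53.451  27.5394] world [ 0.5754 -0.0179  0.11  ] u,n 0.5658249418769159 0.10610625692066068
neck tool mm [ 3.8895 81.0084 27.5394] world [ 0.6022 -0.0245  0.11  ] u,n 0.593382061877236 0.10541206097138209
neck2 tool mm [  3.8789 100.3924  27.5394] world [ 0.6211 -0.0286  0.11  ] u,n 0.6127660117224848 0.10539340960619642
topface_hole tool mm [ 24.2322   0.5589 -30.4606] world [0.528  0.0127 0.168 ] u,n 0.5129442030104597 0.12578958893321307
```

>>> drive_tool --pt "2 12 -1 0 0 0 30" --pt "0 12 0 0 0 0 30" --pt "0 6 0 0 0 0 30" --pt "0 4 0 0 0 0 30" --pt "0 0 0 0 0 0 30"

```text
time: 8.32
ee_pos: [0.5551, -0.0163, 0.1379]
eef_rot: [0.78, 0.626, -0.001, -0.001]
wrist_force: [-2.3, 1.7, -2.9]
opening: 0.0456
grasp_force: 54.9
```

```bash
cat >> h.py <<'E'
def force(n=6,save_as=None):
    s=np.radians(-12.4);F=[];Pp=[]
    for i in range(n):
        im=grab_frame('wrist');o=get_obs();F.append(o['wrist_force']);Pp.append(o['ee_pos'])
    F=np.array(F);u=np.array([np.cos(s),np.sin(s),0]);nn=np.array([-u[1],u[0],0])
    m=F.mean(0);p=np.mean(Pp,0)
    print('Fu',round(m@u,2),'+-',round((F@u).std()/n**.5,2),'Fn',round(m@nn,2),'Fz',round(m[2],2),'u',round(p@u,4),'n',round(p@nn,4),'z',round(p[2],4))
    if save_as: save(im,save_as)
    return im
E
python3 - <<'E'
from h import *
st();force(6,'w3.png')
E
```

```text
t 8.32 p [ 0.5551 -0.0163  0.1379] th 77.55 tilt [-0.14 -0.  ] F [-2.29  1.69 -2.86] T [0.25 0.7  0.04] op 0.0456 g 54.9 j1,6 [0.26 2.66]
Fu -2.11 +- 0.11 Fn 0.11 Fz -4.52 u 0.5455 n 0.1033 z 0.138
```

>>> drive_tool --pt "0 4 0 0 0 0 30" --pt "0 2.5 0 0 0 0 30" --pt "0 0 0 0 0 0 30" --pt "0 0 0 0 0 0 30" --pt "0 0 0 0 0 0 30"

```text
time: 9.25
ee_pos: [0.5616, -0.0178, 0.1383]
eef_rot: [0.78, 0.626, -0.001, -0.0]
wrist_force: [-4.8, 0.4, -4.5]
opening: 0.0457
grasp_force: 54.9
```

```bash
python3 - <<'E'
from h import *
np.set_printoptions(precision=4,suppress=True)
st();im=force(8,'w4.png');o=get_obs()
for n in ['side1','leg']:
    for r in landmark_of(n,'wrist')[:3]: print('w',n,round(r['confidence'],2),toworld('wrist',r['location'],o))
a=cv2.imread('pics/w3.png')[180:330,200:480];b=im[180:330,200:480,::-1]
cv2.imwrite('pics/crop3.png',cv2.resize(np.vstack([a,b]),(560,600)))
E
```

```text
t 9.25 p [ 0.5616 -0.0178  0.1383] th 77.57 tilt [-0.08 -0.01] F [-4.85  0.38 -4.46] T [-0.03  1.54 -0.02] op 0.0457 g 54.9 j1,6 [0.26 2.67]
Fu -4.98 +- 0.09 Fn -0.84 Fz -4.91 u 0.5524 n 0.1033 z 0.1383
w side1 0.83 [0.5678 0.0063 0.1077]
w leg 0.81 [ 0.5638 -0.0178  0.0637]
```

View pics/crop3.png

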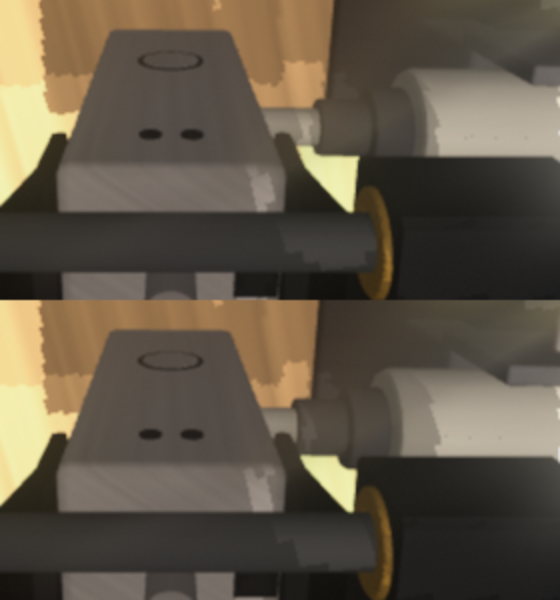

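>>> drive_tool --pt "0 -10 0 0 0 0 30" --pt "0 -15 0 0 0 0 30" --pt "0 -15 0 0 0 0 30" --pt "0 0 0 0 0 10 30" --pt "0 0 0 0 0 10 30"

```text
time: 10.38
ee_pos: [0.5236, -0.0084, 0.1397]
eef_rot: [0.878, 0.48, 0.002, 0.001]
wrist_force: [1.1, -0.1, -3.3]
opening: 0.0457
grasp_force: 54.9
```

>>> drive_tool --pt "0 0 0 0 0 10 30" --pt "0 0 0 0 0 10 30" --pt "0 0 0 0 0 10 30" --pt "0 0 0 0 0 10 30" --pt "0 0 0 0 0 10 30"

```text
time: 11.0
ee_pos: [0.5236, -0.0085, 0.1395]
eef_rot: [0.998, 0.064, 0.002, -0.0]
wrist_force: [0.6, -0.4, -3.8]
opening: 0.0457
grasp_force: 54.9
```

>>> drive_tool --pt "0 0 0 0 0 10 30" --pt "0 0 0 0 0 10 30" --pt "0 0 0 0 0 0 30" --pt "0 0 0 0 0 0 30"

```text
time: 11.5
ee_pos: [0.5233, -0.0087, 0.139]
eef_rot: [0.994, -0.107, 0.001, -0.0]
wrist_force: [0.9, -0.6, -3.6]
opening: 0.0455
grasp_force: 54.9
```

```bash
python3 - <<'E'
from h import *
np.set_printoptions(precision=4,suppress=True)
st();im=force(5,'w5.png');o=get_obs()
for n in ['side1','leg','axis']:
    for r in landmark_of(n,'wrist')[:3]: print('w',n,round(r['confidence'],2),toworld('wrist',r['location'],o))
E
```

```text
t 11.5 p [ 0.5233 -0.0087  0.139 ] th -12.25 tilt [0.09 0.02] F [ 0.94 -0.62 -3.59] T [-0.    0.03 -0.  ] op 0.0455 g 54.9 j1,6 [0.29 1.06]
Fu -0.07 +- 0.16 Fn 0.13 Fz -3.53 u 0.513 n 0.1037 z 0.1387
w side1 0.67 [ 0.5461 -0.0112  0.1107]
w leg 0.61 [ 0.5243 -0.0061  0.064 ]
```

View pics/w5.png

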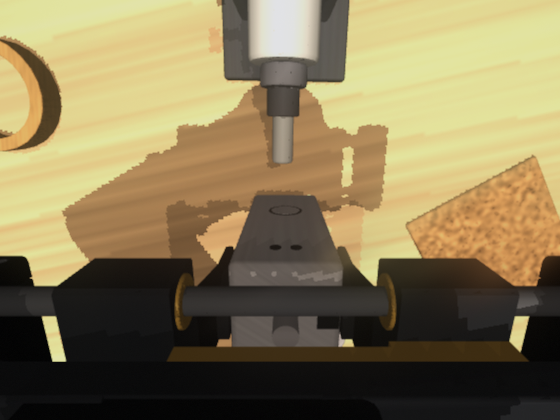

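>>> drive_tool --pt "12 0 0 0 0 0 30" --pt "12 0 0 0 0 0 30" --pt "6 0 0 0 0 0 30" --pt "3 0 0 0 0 0 30" --pt "0 0 0 0 0 0 30"

```text
time: 12.52
ee_pos: [0.5545, -0.0162, 0.138]
eef_rot: [0.994, -0.108, -0.001, 0.0]
wrist_force: [-2.0, 0.6, -3.5]
opening: 0.0458
grasp_force: 54.9
```

```bash
python3 - <<'E'
from h import *
st();force(6,'w6.png')
E
```

```text
t 12.53 p [ 0.5545 -0.0162  0.138 ] th -12.45 tilt [-0.14 -0.  ] F [-2.03  0.56 -3.49] T [0.29 0.76 0.02] op 0.0458 g 54.9 j1,6 [0.26 1.09]
Fu -2.58 +- 0.36 Fn 0.28 Fz -4.34 u 0.545 n 0.1033 z 0.1381
```

>>> drive_tool --pt "3 0 0 0 0 0 30" --pt "2 0 0 0 0 0 30" --pt "0 0 0 0 0 0 30" --pt "0 0 0 0 0 0 30" --pt "0 0 0 0 0 0 30"

```text
time: 13.45
ee_pos: [0.5598, -0.0173, 0.1383]
eef_rot: [0.994, -0.108, -0.001, 0.0]
wrist_force: [-3.5, 0.3, -3.7]
opening: 0.0458
grasp_force: 54.9
```

```bash
python3 - <<'E'
from h import *
st();im=force(8,'w7.png')
a=cv2.imread('pics/w6.png')[100:300,180:380];b=im[100:300,180:380,::-1]
cv2.imwrite('pics/crop4.png',cv2.resize(np.hstack([a,b]),(800,400)))
E
```

```text
t 13.45 p [ 0.5598 -0.0173  0.1383] th -12.43 tilt [-0.07 -0.01] F [-3.54  0.26 -3.67] T [ 0.01  1.49 -0.05] op 0.0458 g 54.9 j1,6 [0.26 1.1 ]
Fu -4.53 +- 0.12 Fn -1.21 Fz -4.8 u 0.5506 n 0.1033 z 0.1384
```

View pics/crop4.png

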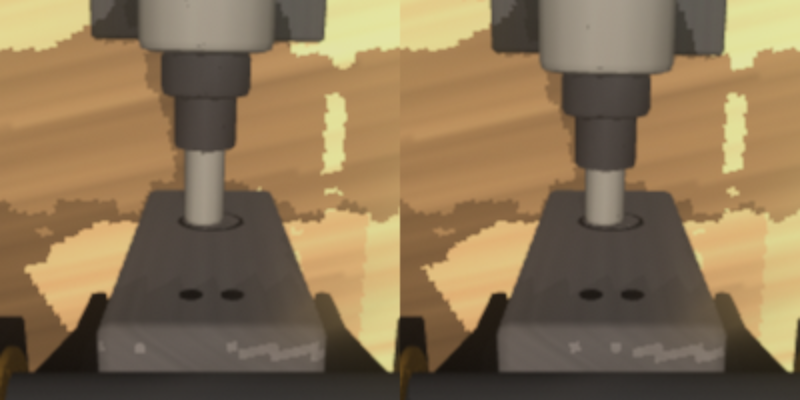

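>>> drive_tool --pt "-10 0 0 0 0 0 30" --pt "-14 0 0 0 0 0 30" --pt "-14 -3 0 0 0 0 30" --pt "0 0 0 0 0 10 30" --pt "0 0 0 0 0 10 30"

```text
time: 14.48
ee_pos: [0.5242, -0.0053, 0.1396]
eef_rot: [0.96, -0.281, 0.002, -0.001]
wrist_force: [-0.4, 0.4, -4.2]
opening: 0.0456
grasp_force: 54.9
```

>>> drive_tool --pt "0 0 0 0 0 10 30" --pt "0 0 0 0 0 10 30" --pt "0 0 0 0 0 10 30" --pt "0 0 0 0 0 10 30" --pt "0 0 0 0 0 10 30"

```text
time: 15.1
ee_pos: [0.5243, -0.0054, 0.1395]
eef_rot: [0.751, -0.661, 0.001, -0.001]
wrist_force: [0.7, 0.1, -3.7]
opening: 0.0458
grasp_force: 54.9
```

>>> drive_tool --pt "0 0 0 0 0 10 30" --pt "0 0 0 0 0 10 30" --pt "0 0 0 0 0 0 30" --pt "0 0 0 0 0 0 30"

```text
time: 15.6
ee_pos: [0.524, -0.0057, 0.139]
eef_rot: [-0.628, 0.778, -0.0, 0.001]
wrist_force: [-0.4, 0.3, -3.9]
opening: 0.0458
grasp_force: 54.9
```

```bash
python3 - <<'E'
from h import *
np.set_printoptions(precision=4,suppress=True)
st();im=force(4,'w8.png');o=get_obs()
for n in ['side1','leg']:
    for r in landmark_of(n,'wrist')[:3]: print('w',n,round(r['confidence'],2),toworld('wrist',r['location'],o))
E
```

```text
t 15.6 p [ 0.524  -0.0057  0.139 ] th -102.25 tilt [0.09 0.02] F [-0.37  0.27 -3.87] T [ 0.08 -0.1   0.01] op 0.0458 g 54.9 j1,6 [ 0.3  -0.51]
Fu 0.12 +- 0.34 Fn 0.34 Fz -3.15 u 0.513 n 0.1068 z 0.1388
w side1 0.71 [ 0.5202 -0.026   0.1093]
w side1 0.33 [ 0.369  -0.0183  0.0034]
w leg 0.66 [ 0.5247 -0.0037  0.062 ]
```

View pics/w8.png

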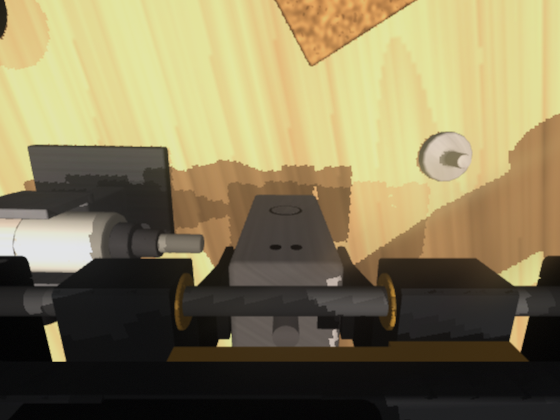

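>>> drive_tool --pt "1.5 -12 0 0 0 0 30" --pt "0 -12 0 0 0 0 30" --pt "0 -6 0 0 0 0 30" --pt "0 -3 0 0 0 0 30" --pt "0 0 0 0 0 0 30"

```text
time: 16.52
ee_pos: [0.5549, -0.0147, 0.138]
eef_rot: [-0.626, 0.78, 0.001, -0.001]
wrist_force: [-2.9, 0.7, -3.9]
opening: 0.0457
grasp_force: 54.9
```

```bash
python3 - <<'E'
from h import *
st();force(5,'w9.png')
E
```

```text
t 16.52 p [ 0.5549 -0.0147  0.138 ] th -102.45 tilt [-0.14 -0.  ] F [-2.92  0.69 -3.86] T [ 0.33  0.78 -0.01] op 0.0457 g 54.9 j1,6 [ 0.27 -0.48]
Fu -2.62 +- 0.23 Fn 0.06 Fz -4.32 u 0.5449 n 0.1048 z 0.138
```

>>> drive_tool --pt "0 -3.5 0 0 0 0 30" --pt "0 -2 0 0 0 0 30" --pt "0 0 0 0 0 0 30" --pt "0 0 0 0 0 0 30" --pt "0 0 0 0 0 0 30"

```text
time: 17.4
ee_pos: [0.5605, -0.016, 0.1382]
eef_rot: [-0.626, 0.78, 0.0, -0.001]
wrist_force: [-5.0, -0.1, -3.7]
opening: 0.0454
grasp_force: 54.9
```

```bash
python3 - <<'E'
from h import *
st();force(8,'w10.png')
E
```

```text
t 17.4 p [ 0.5605 -0.016   0.1382] th -102.43 tilt [-0.08 -0.01] F [-5.03 -0.13 -3.71] T [ 0.1   1.55 -0.02] op 0.0454 g 54.9 j1,6 [ 0.26 -0.48]
Fu -4.51 +- 0.2 Fn -1.17 Fz -4.98 u 0.5511 n 0.1049 z 0.1383
```

>>> drive_tool --pt "0 10 0 0 0 0 30" --pt "0 14 0 0 0 0 30" --pt "0 14 0 0 0 0 30" --pt "0 0 0 0 0 10 30" --pt "0 0 0 0 0 10 30"

```text
time: 18.42
ee_pos: [0.5244, -0.0071, 0.1397]
eef_rot: [-0.48, 0.878, -0.001, 0.002]
wrist_force: [-0.1, -0.3, -3.5]
opening: 0.0458
grasp_force: 54.9
```

>>> drive_tool --pt "0 0 0 0 0 10 30" --pt "0 0 0 0 0 10 30" --pt "0 0 0 0 0 10 30" --pt "0 0 0 0 0 10 30" --pt "0 0 0 0 0 10 30"

```text
time: 19.05
ee_pos: [0.5245, -0.0071, 0.1396]
eef_rot: [-0.064, 0.998, 0.0, 0.002]
wrist_force: [-0.6, 0.4, -3.6]
opening: 0.0456
grasp_force: 54.9
```

>>> drive_tool --pt "0 0 0 0 0 10 30" --pt "0 0 0 0 0 10 30" --pt "0 0 0 0 0 0 30" --pt "0 0 0 0 0 0 30"

```text
time: 19.55
ee_pos: [0.5242, -0.0074, 0.139]
eef_rot: [0.107, 0.994, 0.0, 0.001]
wrist_force: [0.2, 0.4, -3.8]
opening: 0.0458
grasp_force: 54.9
```

```bash
python3 - <<'E'
from h import *
np.set_printoptions(precision=4,suppress=True)
st();im=force(4,'w11.png');o=get_obs()
for n in ['side1','leg']:
    for r in landmark_of(n,'wrist')[:3]: print('w',n,round(r['confidence'],2),toworld('wrist',r['location'],o))
E
```

```text
t 19.55 p [ 0.5242 -0.0074  0.139 ] th 167.75 tilt [0.09 0.02] F [ 0.23  0.44 -3.84] T [ 0.09 -0.16 -0.03] op 0.0458 g 54.9 j1,6 [ 0.3  -2.08]
Fu 0.17 +- 0.25 Fn -0.17 Fz -3.49 u 0.5135 n 0.1052 z 0.1388
w side1 0.85 [0.5018 0.002  0.1124]
w side1 0.21 [ 0.4396 -0.1947 -0.0003]
w leg 0.91 [ 0.5252 -0.0031  0.0621]
```

>>> drive_tool --pt "-12 0 0 0 0 0 30" --pt "-12 0 0 0 0 0 30" --pt "-6 0 0 0 0 0 30" --pt "-3 0 0 0 0 0 30" --pt "0 0 0 0 0 0 30"

```text
time: 20.48
ee_pos: [0.5553, -0.0148, 0.1379]
eef_rot: [0.108, 0.994, -0.0, -0.001]
wrist_force: [-2.0, 1.0, -3.1]
opening: 0.0456
grasp_force: 54.9
```

```bash
python3 - <<'E'
from h import *
st();force(6,'w12.png')
E
```

```text
t 20.48 p [ 0.5553 -0.0148  0.1379] th 167.56 tilt [-0.14 -0.  ] F [-2.04  0.96 -3.09] T [ 0.35  0.65 -0.01] op 0.0456 g 54.9 j1,6 [ 0.26 -2.05]
Fu -2.47 +- 0.14 Fn 0.18 Fz -4.57 u 0.5455 n 0.1048 z 0.1381
```

>>> drive_tool --pt "-3.5 0 0 0 0 0 30" --pt "-2 0 0 0 0 0 30" --pt "0 0 0 0 0 0 30" --pt "0 0 0 0 0 0 30" --pt "0 0 0 0 0 0 30"

```text
time: 21.4
ee_pos: [0.5611, -0.0161, 0.1383]
eef_rot: [0.108, 0.994, -0.0, -0.001]
wrist_force: [-5.2, -0.6, -4.9]
opening: 0.0457
grasp_force: 54.9
```

```bash
python3 - <<'E'
from h import *
st();force(8,'w13.png')
E
```

```text
t 21.4 p [ 0.5611 -0.0161  0.1383] th 167.57 tilt [-0.07 -0.01] F [-5.24 -0.56 -4.85] T [ 0.04  1.41 -0.06] op 0.0457 g 54.9 j1,6 [ 0.26 -2.05]
Fu -4.48 +- 0.1 Fn -1.33 Fz -4.6 u 0.5516 n 0.1048 z 0.1383
```

>>> drive_tool --pt "10 0 0 0 0 0 30" --pt "14 0 0 0 0 0 30" --pt "14 0 0 0 0 0 30" --pt "0 0 0 0 0 0 30"

```text
time: 22.3
ee_pos: [0.5241, -0.0073, 0.1395]
eef_rot: [0.108, 0.994, 0.0, 0.001]
wrist_force: [0.4, 0.0, -3.5]
opening: 0.0456
grasp_force: 54.9
```

```bash
python3 - <<'E'
from h import *
np.set_printoptions(precision=4,suppress=True)
st();plan([.4335,-.198,.139],0,5)
E
```

```text
t 22.3 p [ 0.5241 -0.0073  0.1395] th 167.65 tilt [0.13 0.03] F [ 0.42  0.01 -3.48] T [ 0.07 -0.24  0.02] op 0.0456 g 54.9 j1,6 [ 0.3  -2.08]
[np.float64(9.5), np.float64(-41.1), np.float64(0.1), 0, 0, 0.0]
[np.float64(9.5), np.float64(-41.1), np.float64(0.1), 0, 0, 0.0]
[np.float64(9.5), np.float64(-41.1), np.float64(0.1), 0, 0, 0.0]
[np.float64(9.5), np.float64(-41.1), np.float64(0.1), 0, 0, 0.0]
[np.float64(9.5), np.float64(-41.1), np.float64(0.1), 0, 0, 0.0]
```

>>> drive_tool --pt "9.5 -41.1 0 0 0 0 30" --pt "9.5 -41.1 0 0 0 0 30" --pt "9.5 -41.1 0 0 0 0 30" --pt "9.5 -41.1 0 0 0 0 30" --pt "9.5 -41.1 0 0 0 0 30"

```text
time: 22.92
ee_pos: [0.4344, -0.1996, 0.1393]
eef_rot: [0.108, 0.994, -0.0, 0.002]
wrist_force: [-0.5, -0.1, -3.1]
opening: 0.0458
grasp_force: 54.9
```

>>> drive_tool --pt "0 0 20 0 0 0 30" --pt "0 0 20 0 0 0 30" --pt "0 0 12 0 0 0 30" --pt "0 0 5 0 0 0 30" --pt "0 0 0 0 0 0 30"

```text
time: 23.55
ee_pos: [0.4344, -0.1982, 0.0817]
eef_rot: [0.108, 0.994, -0.0, 0.0]
wrist_force: [0.8, -0.8, -3.1]
opening: 0.0458
grasp_force: 54.9
```

```bash
python3 - <<'E'
from h import *
np.set_printoptions(precision=4,suppress=True)
st();force(4,'w14.png');o=get_obs()
for n in ['mat','leg']:
    for r in landmark_of(n,'wrist')[:2]: print('w',n,round(r['confidence'],2),toworld('wrist',r['location'],o))
E
```

```text
t 23.55 p [ 0.4344 -0.1982  0.0817] th 167.62 tilt [ 0.02 -0.02] F [ 0.8  -0.81 -3.14] T [ 0.01 -0.19 -0.  ] op 0.0458 g 54.9 j1,6 [-0.09 -1.7 ]
Fu -0.04 +- 0.36 Fn 0.25 Fz -3.43 u 0.467 n -0.1003 z 0.0821
w mat 0.24 [ 0.435  -0.2002  0.0061]
w leg 0.73 [ 0.434  -0.1959  0.0075]
w leg 0.5 [ 0.4129 -0.1887  0.0543]
```

Underside about 8 mm up, 4 mm above the mat; lower the rest gently.

>>> drive_tool --pt "0 0 2 0 0 0 30" --pt "0 0 1 0 0 0 30" --pt "0 0 0.8 0 0 0 30" --pt "0 0 0 0 0 0 30" --pt "0 0 0 0 0 0 30"

```text
time: 24.48
ee_pos: [0.4339, -0.1982, 0.0777]
eef_rot: [0.108, 0.994, -0.0, -0.0]
wrist_force: [0.3, -0.4, -2.4]
opening: 0.0457
grasp_force: 54.9
```

>>> drive_tool --pt "0 0 0.7 0 0 0 30" --pt "0 0 0 0 0 0 30"

```text
time: 24.72
ee_pos: [0.434, -0.1983, 0.0774]
eef_rot: [0.108, 0.994, -0.0, 0.0]
wrist_force: [-0.7, 1.1, -0.5]
opening: 0.0458
grasp_force: 54.9
```

```bash
python3 - <<'E'
from h import *
st();force(4,'w15.png')
E
```

```text
t 24.73 p [ 0.434  -0.1983  0.0774] th 167.59 tilt [ 0.02 -0.01] F [-0.71  1.06 -0.49] T [0.25 0.03 0.05] op 0.0458 g 54.9 j1,6 [-0.09 -1.7 ]
Fu -1.26 +- 0.14 Fn 0.44 Fz 1.28 u 0.4665 n -0.1004 z 0.0774
```

Touching the mat. Open gradually, then rise.

>>> drive_tool --pt "0 0 0 0 0 0 50" --pt "0 0 0 0 0 0 60" --pt "0 0 0 0 0 0 75" --pt "0 0 0 0 0 0 87" --pt "0 0 0 0 0 0 87"

```text
time: 25.55
ee_pos: [0.4339, -0.1982, 0.077]
eef_rot: [0.108, 0.994, -0.0, 0.0]
wrist_force: [0.0, 0.2, -0.6]
opening: 0.0818
grasp_force: 0.0
```

>>> drive_tool --pt "0 0 0 0 0 0 87" --pt "0 0 -10 0 0 0 87" --pt "0 0 -25 0 0 0 87" --pt "0 0 -40 0 0 0 87" --pt "0 0 -50 0 0 0 87"

```text
time: 26.18
ee_pos: [0.4332, -0.1981, 0.2034]
eef_rot: [0.108, 0.994, -0.0, -0.001]
wrist_force: [1.7, -0.8, -0.8]
opening: 0.0873
grasp_force: 0.0
```

>>> drive_tool --pt "0 0 -20 0 0 0 87" --pt "0 0 0 0 0 0 87" --pt "0 0 0 0 0 0 87"

```text
time: 26.55
ee_pos: [0.4331, -0.198, 0.2213]
eef_rot: [0.108, 0.994, 0.0, -0.001]
wrist_force: [-0.7, 0.6, -0.1]
opening: 0.0868
grasp_force: 0.0
```

```bash
python3 - <<'E'
from h import *
np.set_printoptions(precision=4,suppress=True)
st();save(grab_frame('scene'),'scene2.png')
for n in ['mat','leg']:
    for r in landmark_of(n,'scene')[:2]: print(n,round(r['confidence'],2),toworld('scene',r['location']))
E
```

```text
t 26.55 p [ 0.4331 -0.198   0.2213] th 167.56 tilt [-0.09  0.04] F [-0.74  0.57 -0.06] T [-0.02 -0.1   0.02] op 0.0868 g 0.0 j1,6 [-0.09 -1.7 ]
mat 0.76 [ 0.435  -0.1998 -0.0005]
leg 0.68 [ 0.4298 -0.1969  0.0046]
leg 0.57 [ 0.6585 -0.041   0.111 ]
```

View pics/scene2.png

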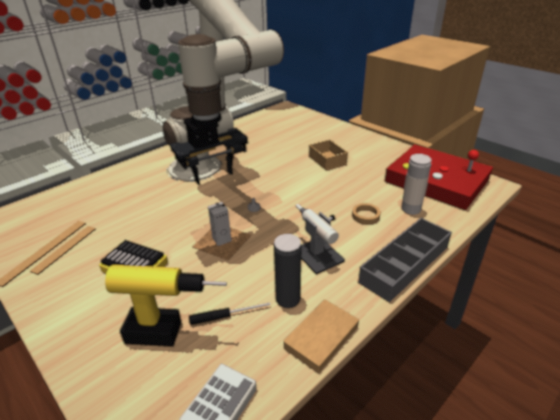

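The leg stands upright mid-mat at (220, 225). The gripper is clear above it, and the bystanders look unmoved.

```bash
python3 -c "
from plant import *
print(hand_in())"
```

```text
the job is handed in; nothing more can be done
None
```

All four sides were pressed onto the nib in order, about 8 to 10 mm in by the force readings; the leg is standing upright and released near the middle of the cork mat, and the job is handed in at about 27 s, with no verdict shown.

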